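# Feed a bearing sleeve up the loading ramp

### The arm

A 6-joint arm with a two-finger parallel gripper is mounted at the origin on the work surface. World frame = base frame: x ahead of the robot, y to its left, z up, the work surface at z = 0. Lengths are in mm, angles in rad, forces in N, time in s.
With the tool pointing down it reaches from about 400 to 825 mm from the base axis. Payload 7 kg.
Tool frame: the origin (TCP) lies at the very end of the fingers, on their centre line; the grasp point (between the pads) lies 19 mm behind it; y points along the fingers, z is the direction in which the jaws open and shut, and the axes are right-handed (so a half turn about y gives the same grasp; the last joint's range is limited). The gripper opens to 85 mm and grips with 20 to 120 N. Pads are 22 mm wide; open, the fingers measure 114 mm over their backs; the gripper's body (76 mm by 85 mm) begins 54 mm behind the grasp point. The pads swing forward as they close: fully open they stand 13 mm farther back than shut.
Start: joints at [1.539, 0.359, 0.012, 0, -1.224, -0.288], TCP at [212.213, 640.75, 231.302] pointing down, gripper open.
Joint ranges: [-3.07, 3.07], [-1.43, 2.12], [-1.02, 1.25], [-3.03, 1.67], [-3.05, -0], [-3.03, 3.03]. Speed limits (rad/s): [2.39, 2.39, 3.01, 3.14, 3.14, 3.14].

### API

Orientations are given as [roll, pitch, yaw] about the fixed x, y, z axes, in that order (R = Rz(yaw) Ry(pitch) Rx(roll)).
In Python, from rig import read_state, grab_frame, ticket gives the robot as it stands. The module is installed in compiled form; this text tells all that it offers.
- The arm moves only by the shell command python3 -m jog 'ROWS' [OPENING] [FORCE]. ROWS is JSON, a list of rows, each a list of 6 numbers: the shift along the tool's x, y, z in cm, then the turn, a rotation vector about the tool's x, y, z in degrees. A call has 1 to 12 rows; each row is the pose to reach, as a shift and turn from the pose measured when the call began, along the tool's axes at that moment; what a row does not reach only later rows make up. A row lasts 1/10 s, in which the tool goes at most 50 mm and 8.59 degrees, less where a joint would pass 70% of its speed; a pose out of reach is approached as far as the arm can. A call with a gripper value outside its range is refused whole. OPENING is the opening, from -1 (shut) to 1 (fully open), set as the call begins (- or left out, the last holds). The fingers move at their own pace and stop on an object; FORCE is the grip in N (left out, the last holds). Time passes only in rows, so rows that repeat a pose let the fingers close. It gives the time, the measured TCP pose, the force and the opening at its end, in the units of the state.
- read_state(): the state, without advancing time (a new reading comes with each control period).
- grab_frame(name): name is "side" or "top" or "wrist"; returns a dict with "color" (480x640x3 uint8, red, green, blue), "fov_y" (degrees; the focal length in pixels is half the picture's height over the tangent of half this angle, whatever the lens; pixels are square), "cx", "cy" (the principal point, pixels), "k1" (the pictures are not rectified: a ray, as slopes to the right and down, at radius r is drawn at 1 + k1 r^2 times it, then the intrinsics apply), "R" (3x3) and "t" (3): a world point X has camera coordinates R X + t. Camera axes: x right, y down, z forward; pixel columns grow to the right and rows downward; lengths in mm; the calibration is good to about 2 mm. A picture is of the moment at which its call begins. There is no depth.
- ticket.hand_in(): hands the job in, once; it reports no verdict.
The state is a dict: "time": time; "qpos": joint angles; "dq": joint speeds; "tau": joint torques, N m; "ee_pos": TCP position; "eef_rot": TCP orientation; "ft_force": force on the tool from outside, world axes, zero at the start; "wrist_torque": the same for the moment, N m; "grip_width": finger opening in mm.
Only numpy, scipy, OpenCV 4.12 (cv2) and the standard library are available. Lean on these libraries where they do the work, as an engineer would, in place of code of your own. Each camera call takes 0.05 s, during which the arm holds its last target. There are 200 camera calls.

### The job

Swing the ramp's gate arm fully open with a fingertip, back alongside the rail, then push the steel sleeve lying at the ramp's foot steadily and gently up the ramp until it lies square against the stop, never letting it run loose or roll back off the foot. Push only: do not lift the sleeve, and leave the other things where they are. Finish while still holding the sleeve pressed lightly against the stop with the fingers, because it would roll down if released.

Things in the scene. Friction and masses are not known exactly. Their poses are not given: they have to be found in the camera images.
- ramp: the fixed stand of the ramp: a grey base plate 350 x 215 x 10 mm lying on the bench. Origin on the bench, on the lane's centre line (the plate reaches 180 mm uphill, 170 mm downhill, 124 mm to +y and 92 mm to -y of it). Its x axis is level and points in the uphill direction, z up. It stands with uphill roughly to the robot's left.
- deck: the ramp's sloping steel deck, fixed; origin on its top surface, on the centre line, 30 mm above the bench, under the sleeve's axis (along the deck's normal) as it lies at the foot. x points up the slope (7 degrees = 0.122 rad), y to the left looking uphill, z along the normal. It runs from x = -22 to 290 mm. Side rails: inner faces at y = +-47 mm, 8 mm thick, 10 mm above the deck.
- stop: the stop: a dark steel cross plate 118 mm wide, 14 mm thick, fixed across the upper ramp (how far up differs from run to run), upright, top 105 mm above the bench. Origin at bench height straight below the middle of its downhill face; axes parallel to the stand's (x uphill, level). At the stop the sleeve's axis is at x = -25 mm of this frame.
- lip (a point): the middle of the top of the low lip across the ramp's open foot (deck x = -22 to -12 mm, 3 mm high). The sleeve rests against it at the start; it does not stop a sleeve that rolls back at speed, which then falls off the foot.
- sleeve_mid (a point): the centre of the sleeve to be pushed: a steel bearing sleeve, 50 mm outside diameter, 90 mm long, about 0.5 to 0.8 kg, lying across the ramp's foot against the lip, its axis (own y axis) across the ramp; its centre is 25 mm above the deck. Oiled: pushed up it rolls or slides, which takes 2 to 4 N; let go on the slope it rolls down.
- gate (a joint): the gate arm's angle (rad): 0 = shut, square across the lane, blocking the sleeve; it swings downhill about the pivot at the deck's -y side, to 1.57 = fully open, alongside the rail, pointing downhill. It cannot swing uphill past 0, so the sleeve cannot push it open. It starts shut or a little ajar and stays where it is left (about 1 N at 60 mm from the pivot).
- gate_pivot (a point): the gate arm's pivot axis, at deck x = 135 mm, y = -72 mm, at the arm's mid height 24 mm above the deck. The pivot boss is 18 mm in diameter and tops out 44 mm above the deck.
- gate_end (a point): the free end of the gate arm: an aluminium bar 8 mm thick and 24 mm tall (from 12 to 36 mm above the deck), 95 mm from the pivot to this point, at mid height
- short_sleeve_mid (a point): bystander: the centre of a short steel sleeve, 36 mm diameter, 32 mm tall, standing on the base plate on the robot's side of the ramp
- bush_mid (a point): bystander: the centre of a brass bush, 28 mm diameter, 40 mm tall, standing on the base plate on the robot's side of the ramp
- oil_mid (a point): bystander: the middle of a white oil bottle with a red cap, 60 mm diameter, 160 mm tall, on the bench to the left
- driver_grip (a point): bystander: the handle of a screwdriver lying on the bench to the right
- spanner_grip (a point): bystander: the grip of a spanner lying on the bench to the left
- vblock_mid (a point): bystander: the centre of a dark steel block 60 x 50 x 45 mm on the bench to the right
- bearing_mid (a point): bystander: the centre of a steel ring 62 mm outside diameter and 16 mm tall on the bench to the right
Things that resemble listed ones, but are neither listed nor needed, are in the scene too. Leave any orange or red look-alike of the part that bears sleeve_mid alone.

How it is judged (in metres and radians):
On the way, in this order (a step that is already met when the one before it is completed fails the run):
1. the gate arm is swung open (past 1.35 rad) while the sleeve still lies at the foot (value of joint gate above 1.35 rad and x of sleeve_mid in the frame of deck below 0.03 m), for 0.1 s.
2. the fingers push the sleeve past the gate's place (x of sleeve_mid in the frame of deck above 0.12 m and contact force between the fingers and sleeve above 0.1 N).
At the end, for the whole second after the job is handed in: The sleeve lies on the deck (within 5 mm) and against the stop (within 4 mm, square within 0.08 rad), at rest (under 0.02 m/s), pressed on it with more than 0.5 N by the fingers (also more than 0.5 N on the sleeve), and the gate arm is open (past 1.3 rad) (x of sleeve_mid in the frame of stop above -0.029 m and contact force between sleeve and stop above 0.5 N and contact force between the fingers and sleeve above 0.5 N and z of sleeve_mid in the frame of deck below 0.03 m and angle between the y axis of sleeve_mid and the y axis of deck, either way round below 0.08 rad and linear speed of sleeve below 0.02 m/s and value of joint gate above 1.3 rad); the arm keeps its last pose, push and grip.
It fails at once if the sleeve is lifted more than 12 mm off the deck (z of sleeve_mid in the frame of deck above 0.037 m).
It fails at once if the sleeve rolls back over the lip at the foot (x of sleeve_mid in the frame of deck below -0.015 m).
It fails at once if the sleeve runs loose (faster than 0.3 m/s) (linear speed of sleeve above 0.3 m/s).
It fails at once if the sleeve is rammed (fingers push it with more than 40 N) (contact force between the fingers and sleeve above 40 N).
It fails at once if another thing is moved more than 30 mm (distance of any of short_sleeve_mid, bush_mid, oil_mid, driver_grip, spanner_grip, vblock_mid, bearing_mid from where it was at the start of the episode above 0.03 m).
It also fails if it takes over 51 s, if anything falls off the work surface, if the arm or the gripper's body presses on something with over 40 N, if the wrist force passes 120 N, or if a joint passes its speed limit or range.

## Working session

There is one attempt and no reset: what is moved stays moved. The work goes in short steps, Python scripts to look and compute and a shell command to move; the robot and the scene stay as the last step left them, time stands still between calls to the robot, and variables do not carry over. Pictures are saved under pics/ and viewed, about 8 in all and at most 12, crops included, and the job is handed in when it is done.

```bash
mkdir -p pics; python3 - <<'E'
from rig import read_state, grab_frame
import cv2,pickle
s=read_state();print(s)
for n in("side","top"):
    f=grab_frame(n);pickle.dump(f,open(n+'.pkl','wb'));cv2.imwrite(f'pics/{n}0.png',f['color'][:,:,::-1])
    print(n,{k:v for k,v in f.items() if k!='color'})
E
```

```text
{'time': 0.0, 'qpos': array([ 1.53905184e+00,  3.59375921e-01,  1.10450989e-02, -3.58582377e-04,
       -1.22406044e+00, -2.88084744e-01]), 'dq': array([ 8.79368783e-04,  1.14701295e-04, -2.88812128e-05,  2.10972717e-04,
       -3.52234800e-04,  5.10057758e-05]), 'tau': array([ 2.09320556e-04, -5.83314443e+01,  2.93421614e+01,  6.93658859e+00,
       -5.82675464e-03,  1.29276455e-05]), 'ee_pos': array([212.10374142, 640.3064302 , 230.36324322]), 'eef_rot': array([-1.56917134e+00,  1.29996392e-04,  2.82164140e+00]), 'ft_force': array([0.05104706, 0.01311352, 1.30401445]), 'wrist_torque': array([-0.00827224,  0.04033625, -0.01505297]), 'grip_width': 85.19250472869501}
side {'fov_y': 56.63889001929117, 'cx': 313.13219472281196, 'cy': 239.22365434364832, 'k1': -0.07447882910253313, 'R': array([[-9.73225838e-01, -2.29850627e-01, -3.97007787e-04],
       [-1.62545922e-01,  6.89465671e-01, -7.05844113e-01],
       [ 1.62512435e-01, -6.86881196e-01, -7.08367088e-01]]), 't': array([448.16841489, 148.13360973, 963.27828683])}
top {'fov_y': 48.753295596237734, 'cx': 311.319250590476, 'cy': 247.95522586731235, 'k1': -0.007040998658329796, 'R': array([[-0.01821439, -0.99973445,  0.01411602],
       [-0.99204026,  0.01631121, -0.12486021],
       [ 0.1245968 , -0.01627791, -0.99207392]]), 't': array([ -31.67849035,  499.46270404, 1194.58770079])}
```

View pics/top0.png

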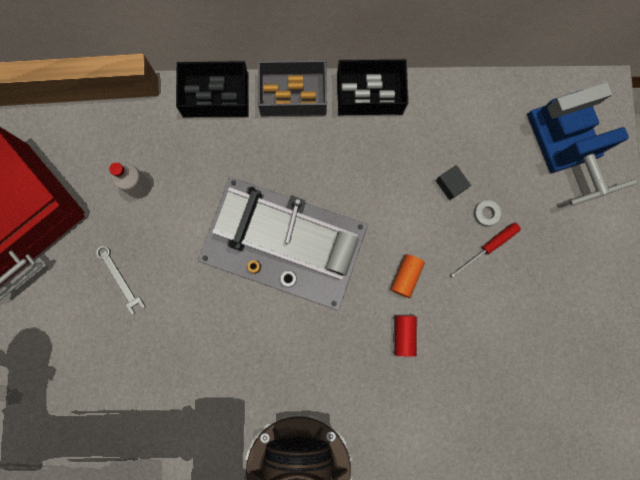

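View pics/side0.png

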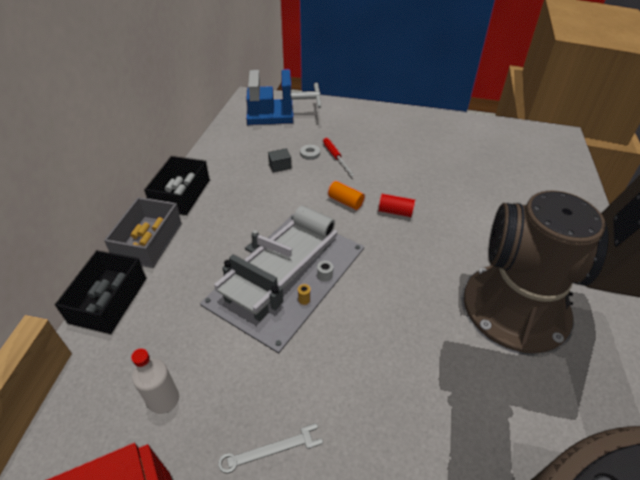

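```bash
python3 - <<'E'
import cv2
im=cv2.imread('pics/top0.png')[170:320,190:390]
cv2.imwrite('pics/topc.png',cv2.resize(im,None,fx=4,fy=4,interpolation=cv2.INTER_CUBIC))
im=cv2.imread('pics/side0.png')[195:355,190:390]
cv2.imwrite('pics/sidec.png',cv2.resize(im,None,fx=4,fy=3.75,interpolation=cv2.INTER_CUBIC))
E
```

```text
(no output)
```

View pics/topc.png

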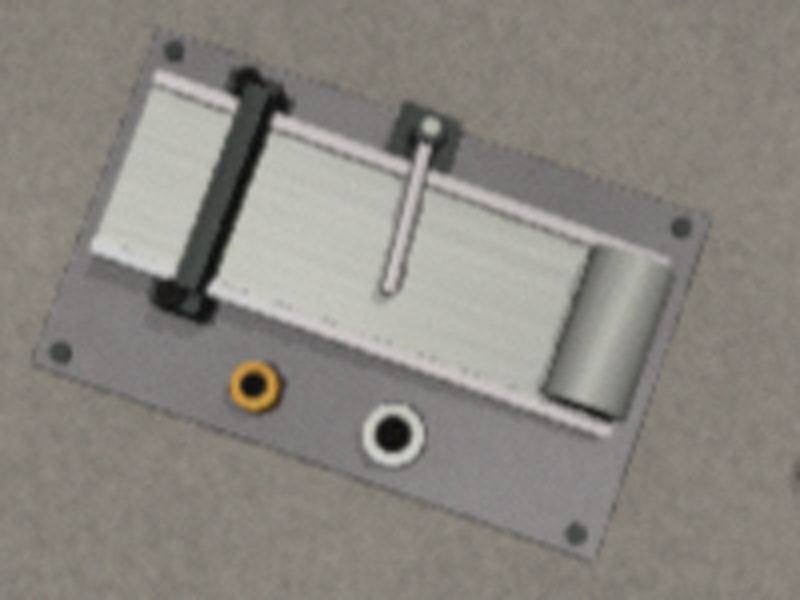

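View pics/sidec.png

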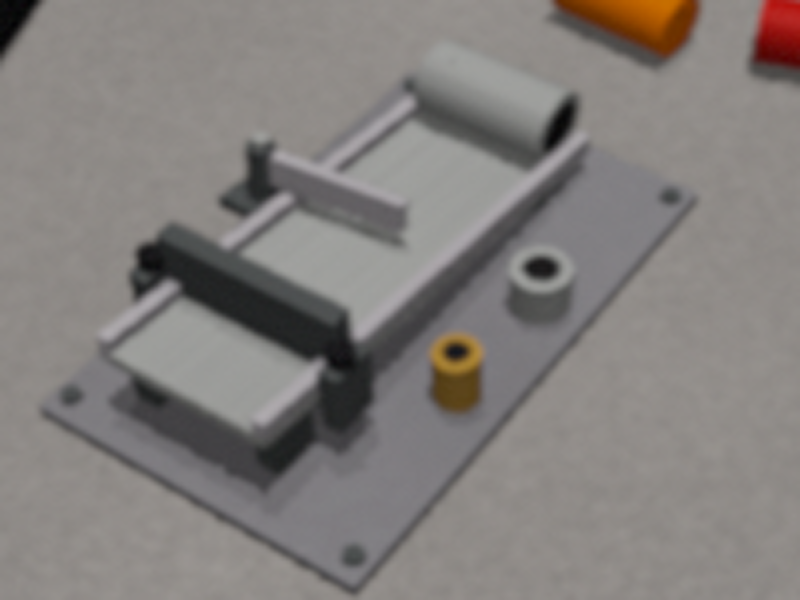

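```bash
cat > h.py <<'E'
import numpy as np, pickle, json
from scipy.optimize import least_squares
from scipy.spatial.transform import Rotation as Ro
def proj(f,X):
    X=np.atleast_2d(X); c=X@np.array(f['R']).T+f['t']; s=c[:,:2]/c[:,2:]
    s=s*(1+f['k1']*(s**2).sum(1,keepdims=True)); F=240/np.tan(np.radians(f['fov_y'])/2)
    return s*F+[f['cx'],f['cy']]
def stand(p,X):  # stand frame -> world
    X=np.atleast_2d(X); c,s=np.cos(p[2]),np.sin(p[2])
    return X@np.array([[c,-s,0],[s,c,0],[0,0,1]]).T+[p[0],p[1],0]
a=np.radians(7)
# deck origin: 30 above the bench at stand x=x0 (0)
def deck(p,X): 
    X=np.atleast_2d(X); D=np.array([[np.cos(a),0,-np.sin(a)],[0,1,0],[np.sin(a),0,np.cos(a)]])
    return stand(p,X@D.T+[p[3],0,30])
def pose(): return np.array(json.load(open('ramp.json')))
E
python3 - <<'E'
from h import *
T=pickle.load(open('top.pkl','rb'));S=pickle.load(open('side.pkl','rb'))
tc=lambda p:np.array(p)/4-.375+[190,170]
sc=lambda p:np.array(p)/[4,3.75]-.37+[190,195]
tp=tc([(155,30),(708,215),(595,560),(37,365)]); tX=[(180,-92,10),(-170,-92,10),(-170,124,10),(180,124,10)]
sp=sc([(43,410),(357,592),(696,198)]); sX=[(180,-92,10),(180,124,10),(-170,124,10)]
r=least_squares(lambda p:np.r_[(proj(T,stand(p,tX))-tp).ravel(),(proj(S,stand(p,sX))-sp).ravel()],[500,0,1.3])
p=r.x;print(p,np.round(r.fun,2))
# deck x offset from boss top, deck z44
bt=tc([(431,126)]);bs=sc([(259,138)])
r=least_squares(lambda q:np.r_[(proj(T,deck(np.r_[p,q[0]],[135,q[1],44]))-bt).ravel(),(proj(S,deck(np.r_[p,q[0]],[135,q[1],44]))-bs).ravel()],[0,-72]);print('boss off',r.x,r.fun)
st=sc([(175,225),(345,308)]);
r=least_squares(lambda q:(proj(S,stand(p,[(q[0],-59+q[1],105),(q[0],59+q[1],105)]))-st).ravel(),[150,0]);print('stop',r.x,r.fun)
P=np.r_[p,0];d=lambda X:(np.round((proj(T,deck(P,X))-[190,170]+.375)*4)[0],np.round((proj(S,deck(P,X))-[190,195]+.37)*[4,3.75])[0])
sx=r.x[0]
for n,X in dict(end0=(135,23,36),sl1=(0,-45,50),sl2=(0,45,50),railtopfoot=(-22,47,10),railup=(290,51,10)).items():print(n,d(X))
print('stop in top',np.round((proj(T,stand(p,[(sx,-59,105),(sx,59,105)]))-[190,170]+.375)*4))
# gate angle: end at 95 mm
e=tc([(388,292)]);e2=sc([(398,215)])
f=lambda g:deck(P,(135-95*np.sin(g[0]),-72+95*np.cos(g[0]),36))
r=least_squares(lambda g:np.r_[(proj(T,f(g))-e).ravel()],[.1]);print('gate',r.x,r.fun)
json.dump(list(P),open('ramp.json','w'))
for n,X in dict(O=(0,0,0),pivot=(135,-72,24),end=(135-95*np.sin(r.x[0]),-72+95*np.cos(r.x[0]),24),sleeve=(0,0,25)).items():print(n,deck(P,X).round(1))
E
```

```text
[529.68973069  17.72475698   1.22346144] [-0.46 -0.79  0.17 -0.07 -0.42  0.38 -2.54  0.47 -1.14 -0.96  0.78 -0.98
  1.05 -2.27]
boss off [-130.64673444  -73.13783863] [-0.5243534  -0.28395598  0.40365563 -0.58761572]
stop [89.95346102 -0.36806085] [-1.40098884 -0.89130394  1.32503433  0.68150146]
end0 (array([149., 212.]), array([249., 357.]))
sl1 (array([420., 178.]), array([306., 162.]))
sl2 (array([367., 329.]), array([438., 222.]))
railtopfoot (array([396., 350.]), array([460., 254.]))
railup (array([-130.,  171.]), array([ 82., 606.]))
stop in top [[262.  89.]
 [189. 290.]]
gate [0.99567496] [-19.38171183 -25.81594329]
O [[529.7  17.7  30. ]]
pivot [[642.  116.5  70.3]]
end [[566.5  59.6  60.6]]
sleeve [[528.7  14.9  54.8]]
```

```bash
python3 - <<'E'
from h import *
T=pickle.load(open('top.pkl','rb'));S=pickle.load(open('side.pkl','rb'))
tc=lambda p:np.array(p)/4-.375+[190,170]
sc=lambda p:np.array(p)/[4,3.75]-.37+[190,195]
L=[]# frame, view, X, px
A=lambda k,v,X,px:L.append((k,v,X,(tc if v is T else sc)([px])[0]))
for X,px in zip([(180,-92,10),(-170,-92,10),(-170,124,10),(180,124,10)],[(155,30),(710,215),(595,560),(37,365)]):A('s',T,X,px)
for X,px in zip([(180,-92,10),(180,124,10),(-170,124,10)],[(43,410),(357,592),(696,198)]):A('s',S,X,px)
A('d',T,(135,-72,44),(431,126));A('d',S,(135,-72,44),(259,138))
for X,px in [((-22,-51,10),(668,262)),((-22,51,10),(610,434)),((290,-51,10),(157,75)),((290,51,10),(93,245))]:A('d',T,X,px)
for X,px in [((-22,51,10),(585,138)),((290,51,10),(258,422)),((290,-51,10),(105,340))]:A('d',S,X,px)
# stop frame points
A('t',S,(0,-59,105),(175,225));A('t',S,(0,59,105),(345,308))
A('t',S,(14,-59,105),(160,242));A('t',S,(14,59,105),(340,325))
def res(q):
    o=[]
    for k,v,X,px in L:
        W={'s':lambda:stand(q,X),'d':lambda:deck(q,X),'t':lambda:stand(q,np.array(X)+[q[4],0,0])}[k]()
        c=np.array([q[5],q[6]]) if v is S else 0  # side-camera pixel bias
        o.append(proj(v,W)[0]+c-px)
    return np.array(o)
r=least_squares(lambda q:np.r_[res(q).ravel(),q[5:]/2],[530,17,1.22,-130,90,0,0],loss='soft_l1')
q=r.x;print(q.round(3));print(res(q).round(1).tolist())
json.dump(list(q[:5]),open('ramp.json','w'))
e=tc([(388,292)])
f=lambda g:deck(q,(135-95*np.sin(g[0]),-72+95*np.cos(g[0]),36))
r=least_squares(lambda g:(proj(T,f(g))-e).ravel(),[.1]);print('gate',r.x,r.fun);g=r.x[0]
for n,X in dict(O=(0,0,0),pivot=(135,-72,24),end=(135-95*np.sin(g),-72+95*np.cos(g),24),sleeve=(0,0,25)).items():print(n,deck(q,X).round(1))
print('stop at deck x',(q[4]-q[3])/np.cos(a))
d=(np.round((proj(T,deck(q,[(0,-45,25),(0,45,25)]))-[190,170]+.375)*4));print('sleeve ends px top',d)
E
```

```text
[ 5.30032e+02  1.61480e+01  1.22100e+00 -1.30836e+02  8.57570e+01
 -3.66000e-01  1.67500e+00]
[[0.4, -1.1], [0.4, -0.0], [0.1, 0.4], [-1.9, 0.1], [-1.4, -0.1], [0.2, -0.0], [0.7, -0.9], [0.2, 0.1], [0.6, 0.7], [0.1, 0.5], [0.6, -0.9], [-0.4, 0.3], [-0.1, -0.0], [-0.2, -0.6], [0.5, 0.9], [-0.1, 0.5], [-0.3, -1.0], [2.3, 0.5], [-0.9, -1.5], [-0.7, 0.4]]
gate [0.08651803] [ 0.01262433 -0.04757217]
O [[ 485.2 -106.8   30. ]]
pivot [[597.7  -8.3  70.3]]
end [[506.   16.5  69.3]]
sleeve [[ 484.1 -109.6   54.8]]
stop at deck x 218.21970619878684
sleeve ends px top [[635. 258.]
 [585. 407.]]
```

Candidates: grey sleeve at top-view px (341,253) lying on the ramp's foot; orange cylinder (408,276) and red cylinder (405,335) on the bench. The choice is the grey one, which the crop confirms lying against the lip. The gate bar runs from its boss (298,201) to its end (287,243), so it is nearly shut at about 0.09 rad.

```bash
cat >> h.py <<'E'
def shift(pts,yaw=None):
    """deck-frame TCP points -> shift cm in tool axes; turn (deg rotvec) to tool pointing down with given yaw"""
    from rig import read_state
    s=read_state(); R=Ro.from_euler('xyz',s['eef_rot']); q=pose()
    W=deck(q,pts); print('t',round(s['time'],2),'tcp',s['ee_pos'].round(1),'rot',s['eef_rot'].round(3),'F',s['ft_force'].round(1),'grip',round(s['grip_width'],1),'j',s['qpos'].round(2))
    sh=R.inv().apply(W-s['ee_pos'])/10
    t=np.zeros(3) if yaw is None else np.degrees((R.inv()*Ro.from_euler('xyz',[-np.pi/2,0,yaw])).as_rotvec())
    print('turn',t.round(2))
    for X,w,r in zip(np.atleast_2d(pts),W,sh): print(np.round(X,1),w.round(0),r.round(2))
    D=np.array([[np.cos(a),0,-np.sin(a)],[0,1,0],[np.sin(a),0,np.cos(a)]])
    v=stand(np.r_[0,0,q[2:]],s['ee_pos']*0)[0]; c,sn=np.cos(q[2]),np.sin(q[2]); Z=np.array([[c,-sn,0],[sn,c,0],[0,0,1]])
    print('now in deck',(D.T@(Z.T@(s['ee_pos']-[q[0],q[1],0])-[q[3],0,30])).round(1),'F deck',(D.T@Z.T@s['ft_force']).round(2))
E
python3 - <<'E'
from h import *
shift([(160,-2,150),(160,-2,60)],pose()[2]+np.pi/2)
E
```

```text
t 0.1 tcp [212.1 640.4 230.4] rot [-1.569  0.     2.822] F [-0.1 -0.9  0.1] grip 85.7 j [ 1.54  0.36  0.01 -0.   -1.22 -0.29]
turn [-0.09  1.72 -0.01]
[160  -2 150] [535.  25. 198.] [-50.04   3.29  48.29]
[160  -2  60] [539.  35. 109.] [-50.07  12.22  47.18]
now in deck [628.1 512.7 124.8] F deck [-0.84 -0.2   0.19]
```

```bash
python3 -m jog '[[-4.3,0.3,4.1,0,0.3,0],[-8.6,0.6,8.2,0,0.6,0],[-12.9,0.9,12.3,0,0.9,0],[-17.2,1.2,16.4,0,1.2,0],[-21.5,1.5,20.5,0,1.7,0],[-25.8,1.8,24.6,0,1.7,0],[-30,2,29,0,1.7,0],[-34,2.3,33,0,1.7,0],[-38,2.6,37,0,1.7,0],[-42,2.8,41,0,1.7,0],[-46,3,44.7,0,1.7,0],[-50,3.3,48.3,0,1.7,0]]' -1 40
python3 - <<'E'
from h import *
shift([(160,-2,150)],pose()[2]+np.pi/2)
E
```

```text
time: 1.3
ee_pos: [489.5, 107.4, 202.7]
eef_rot: [-1.57, 0.0, 2.792]
ft_force: [1.8, -0.0, 0.6]
grip_width: 0.0
t 1.3 tcp [489.5 107.4 202.7] rot [-1.57   0.     2.792] F [ 1.8 -0.   0.6] grip 0.0 j [ 0.61  0.09 -0.41  0.   -1.07  0.61]
turn [-0.06  0.04 -0.02]
[160  -2 150] [535.  25. 198.] [-7.13  0.44  6.21]
now in deck [222.2  69.3 146.7] F deck [ 0.64 -1.68  0.49]
```

```bash
python3 -m jog '[[-3.5,0.2,3.1,0,0,0],[-7.1,0.4,6.2,0,0,0],[-7.1,0.4,6.2,0,0,0],[-7.1,0.4,6.2,0,0,0],[-7.1,0.4,6.2,0,0,0]]'
python3 - <<'E'
from h import *
from rig import grab_frame
import cv2
f=grab_frame('wrist');pickle.dump(f,open('w1.pkl','wb'));cv2.imwrite('pics/w1.png',f['color'][:,:,::-1])
g=.087;q=pose()
for n,X in dict(boss=(135,-72,44),end=(135-95*np.sin(g),-72+95*np.cos(g),36),railfoot=(-22,51,10),sl=(0,45,50),sl2=(0,-45,50)).items():print(n,proj(f,deck(q,X)).round(0))
print('stop',proj(f,stand(q,[(q[4],-59,105),(q[4],59,105)])).round())
h=lambda g,r=68,o=0:(135-r*np.sin(g)+(4+o+14.5*np.cos(g)+11*np.sin(g))*np.cos(g),-72+r*np.cos(g)+(4+o+14.5*np.cos(g)+11*np.sin(g))*np.sin(g),20)
shift([(165,-2,60),(165,-2,20)]+[h(g) for g in (.09,.3,.5,.7,.9,1.1,1.3,1.45,1.52,1.57)],q[2]+np.pi/2)
E
```

```text
time: 1.8
ee_pos: [534.6, 25.1, 198.6]
eef_rot: [-1.57, -0.0, 2.792]
ft_force: [-0.1, 0.4, -0.1]
grip_width: -0.1
boss [[342. 119.]]
end [[350. 260.]]
railfoot [[519. 273.]]
sl [[525. 288.]]
sl2 [[546. 163.]]
stop [[192. 143.]
 [209. 323.]]
t 1.85 tcp [534.6  25.6 198.8] rot [-1.57   0.     2.793] F [0.3 0.5 0.3] grip 0.2 j [ 0.41  0.15 -0.34  0.   -1.07  0.81]
turn [-0.06  0.1  -0.01]
[165.  -2.  60.] [541.  40. 110.] [-0.09  8.91 -1.53]
[165.  -2.  20.] [542.  44.  70.] [-0.09 12.88 -2.02]
[148.2  -2.5  20. ] [537.  28.  68.] [-0.14 13.09 -0.36]
[135.1  -0.8  20. ] [531.  17.  66.] [ 0.03 13.25  0.95]
[121.7  -1.8  20. ] [527.   4.  65.] [-0.06 13.41  2.28]
[108.2  -5.7  20. ] [527. -10.  63.] [-0.45 13.58  3.62]
[ 95.2 -12.8  20. ] [529. -25.  61.] [-1.16 13.74  4.91]
[ 83.6 -23.   20. ] [534. -39.  60.] [-2.18 13.88  6.06]
[ 74.4 -36.   20. ] [543. -52.  59.] [-3.48 13.99  6.98]
[ 69.5 -47.3  20. ] [552. -60.  58.] [-4.6  14.05  7.47]
[ 67.9 -52.8  20. ] [557. -64.  58.] [-5.16 14.07  7.63]
[ 67.  -56.9  20. ] [561. -66.  58.] [-5.57 14.08  7.72]
now in deck [160.8  -1.1 150.3] F deck [ 0.66 -0.13  0.2 ]
```

View pics/w1.png

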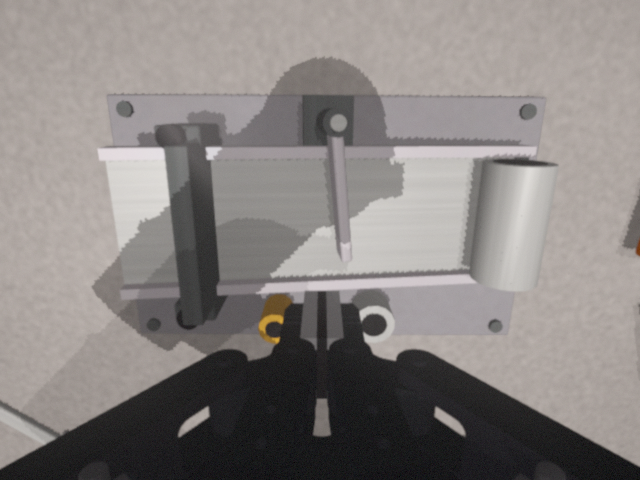

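The wrist view shows the boss at (338,123), the bar's end at (345,262) and the sleeve at (515,220). All lie within about 4 px of the predictions, so I'm descending uphill of the bar.

```bash
python3 -m jog '[[0,4,-1.5,0,0,0],[0,8.5,-1.5,0,0,0],[0,10.5,-1.8,0,0,0],[-0.1,12.9,-2,0,0,0],[-0.1,12.9,-2,0,0,0]]'
python3 - <<'E'
from h import *
q=pose()
h=lambda g,r=68,o=0:(135-r*np.sin(g)+(4+o+14.5*np.cos(g)+11*np.sin(g))*np.cos(g),-72+r*np.cos(g)+(4+o+14.5*np.cos(g)+11*np.sin(g))*np.sin(g),20)
shift([h(g) for g in (.09,.3,.5,.7,.9,1.1,1.3,1.45,1.52,1.57,1.6)],q[2]+np.pi/2)
E
```

```text
time: 2.35
ee_pos: [540.1, 44.8, 67.1]
eef_rot: [-1.567, -0.004, 2.796]
ft_force: [-0.2, 0.7, 0.4]
grip_width: -0.2
t 2.35 tcp [540.1  44.8  67.1] rot [-1.567 -0.004  2.796] F [-0.2  0.7  0.4] grip -0.2 j [ 0.44  0.31 -0.48  0.   -0.78  0.78]
turn [-0.25  0.22  0.22]
[148.2  -2.5  20. ] [537.  28.  68.] [-0.28 -0.07  1.65]
[135.1  -0.8  20. ] [531.  17.  66.] [-0.1   0.1   2.96]
[121.7  -1.8  20. ] [527.   4.  65.] [-0.2   0.26  4.28]
[108.2  -5.7  20. ] [527. -10.  63.] [-0.58  0.43  5.63]
[ 95.2 -12.8  20. ] [529. -25.  61.] [-1.29  0.59  6.92]
[ 83.6 -23.   20. ] [534. -39.  60.] [-2.3   0.74  8.07]
[ 74.4 -36.   20. ] [543. -52.  59.] [-3.6   0.85  8.99]
[ 69.5 -47.3  20. ] [552. -60.  58.] [-4.73  0.9   9.48]
[ 67.9 -52.8  20. ] [557. -64.  58.] [-5.28  0.92  9.64]
[ 67.  -56.9  20. ] [561. -66.  58.] [-5.69  0.93  9.73]
[ 66.6 -59.4  20. ] [563. -67.  58.] [-5.94  0.94  9.77]
now in deck [164.5   0.3  17.2] F deck [0.61 0.43 0.28]
```

```bash
python3 -m jog '[[-0.2,-0.1,0.9,0,0,0],[-0.3,-0.1,1.7,0,0,0],[-0.1,0,2.6,0,0,0],[-0.1,0,3.5,0,0,0],[-0.2,0.1,4.3,0,0,0],[-0.4,0.2,5,0,0,0],[-0.6,0.3,5.7,0,0,0],[-0.9,0.4,6.3,0,0,0],[-1.3,0.5,6.9,0,0,0],[-1.8,0.6,7.5,0,0,0],[-2.3,0.7,8.1,0,0,0],[-2.3,0.7,8.1,0,0,0]]'
python3 - <<'E'
from h import *
q=pose()
h=lambda g,r=68,o=0:(135-r*np.sin(g)+(4+o+14.5*np.cos(g)+11*np.sin(g))*np.cos(g),-72+r*np.cos(g)+(4+o+14.5*np.cos(g)+11*np.sin(g))*np.sin(g),20)
shift([h(g) for g in (1.1,1.3,1.45,1.52,1.57,1.6)],q[2]+np.pi/2)
E
```

```text
time: 3.55
ee_pos: [534.3, -40.2, 60.0]
eef_rot: [-1.566, -0.004, 2.795]
ft_force: [0.5, -0.3, 0.5]
grip_width: 0.0
t 3.55 tcp [534.3 -40.2  60. ] rot [-1.566 -0.004  2.795] F [ 0.5 -0.3  0.5] grip 0.0 j [ 0.29  0.31 -0.5   0.   -0.76  0.93]
turn [-0.28  0.17  0.26]
[ 83.6 -23.   20. ] [534. -39.  60.] [ 0.03 -0.01 -0.12]
[ 74.4 -36.   20. ] [543. -52.  59.] [-1.26  0.1   0.79]
[ 69.5 -47.3  20. ] [552. -60.  58.] [-2.39  0.16  1.29]
[ 67.9 -52.8  20. ] [557. -64.  58.] [-2.95  0.18  1.45]
[ 67.  -56.9  20. ] [561. -66.  58.] [-3.36  0.19  1.54]
[ 66.6 -59.4  20. ] [563. -67.  58.] [-3.6   0.19  1.58]
now in deck [ 82.4 -23.3  20.1] F deck [-0.06 -0.55  0.49]
```

```bash
python3 -m jog '[[-0.6,0,0.4,0,0,0],[-1.2,0.1,0.8,0,0,0],[-1.8,0.1,1.1,0,0,0],[-2.4,0.1,1.3,0,0,0],[-2.7,0.1,1.4,0,0,0],[-3,0.1,1.5,0,0,0],[-3.3,0.1,1.5,0,0,0],[-3.3,0.1,1.5,0,0,0],[-3.3,0.1,1.5,0,0,0]]'
python3 - <<'E'
from h import *
from rig import grab_frame
import cv2
f=grab_frame('side')['color'][195:355,190:390,::-1]
cv2.imwrite('pics/s2.png',cv2.resize(f,None,fx=4,fy=3.75,interpolation=cv2.INTER_CUBIC))
shift([(67,-57,20),(67,-30,100)])
E
```

```text
time: 4.45
ee_pos: [559.8, -65.7, 58.8]
eef_rot: [-1.565, -0.005, 2.794]
ft_force: [-1.7, -0.2, -0.5]
grip_width: -0.1
t 4.5 tcp [559.7 -65.7  58.8] rot [-1.565 -0.005  2.795] F [-1.6  0.2 -0.8] grip -0.3 j [ 0.23  0.35 -0.44  0.   -0.78  0.99]
turn [0. 0. 0.]
[ 67 -57  20] [561. -66.  58.] [-0.11  0.07  0.01]
[ 67 -30 100] [532. -66. 137.] [ 2.64 -7.85  1.02]
now in deck [ 67.2 -55.9  20.7] F deck [-0.44  1.57 -0.76]
```

View pics/s2.png

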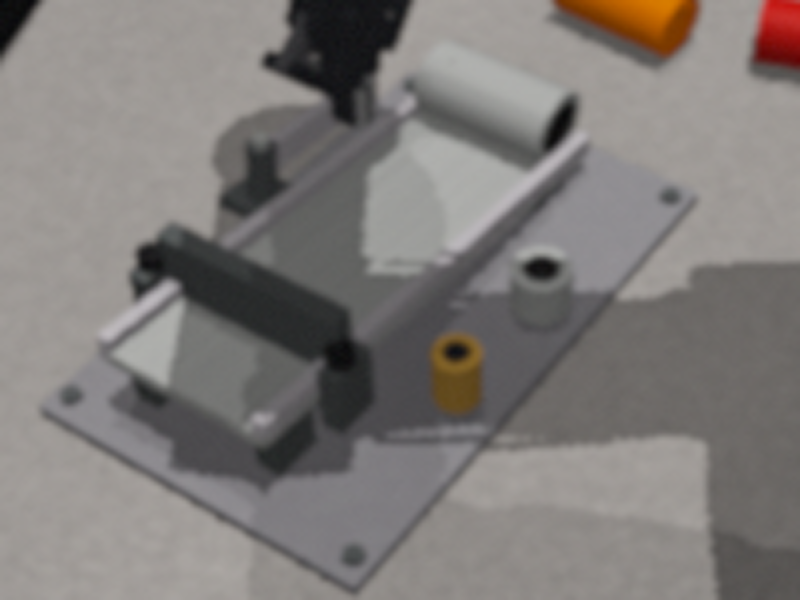

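The side view shows the bar running from its boss (260,150) to the fingers (355,110), nearly alongside the rail, with the sleeve still at the foot. A little further until the end stop is felt.

```bash
python3 -m jog '[[-0.3,0.1,0,0,0,0],[-0.5,0.1,0,0,0,0],[-0.5,0.1,0,0,0,0]]'; python3 -m jog '[[-0.2,0,0,0,0,0],[-0.2,0,0,0,0,0]]'
python3 - <<'E'
from h import *
shift([(67,-30,100)])
E
```

```text
time: 4.8
ee_pos: [559.8, -66.7, 57.1]
eef_rot: [-1.563, -0.013, 2.794]
ft_force: [-16.2, 10.4, 12.1]
grip_width: -0.3
time: 5.0
ee_pos: [559.5, -66.8, 56.9]
eef_rot: [-1.563, -0.016, 2.793]
ft_force: [-10.0, 6.1, 7.0]
grip_width: -0.4
t 5.0 tcp [559.5 -66.8  56.9] rot [-1.563 -0.016  2.793] F [-10.    6.1   7. ] grip -0.4 j [ 0.23  0.36 -0.43 -0.   -0.79  1.  ]
turn [0. 0. 0.]
[ 67 -30 100] [532. -66. 137.] [ 2.74 -8.    0.93]
now in deck [ 65.9 -56.1  19.1] F deck [ 3.16 11.48  6.65]
```

```bash
python3 -m jog '[[0.8,0,0,0,0,0],[1.6,-0.3,0,0,0,0],[1.6,-4,0,0,0,0],[1.6,-8,0,0,0,0],[1.6,-11,0,0,0,0],[1.6,-11,0,0,0,0]]'
python3 - <<'E'
from h import *
shift([(-65,0,100),(-60,0,60),(-60,0,14)],pose()[2])
E
```

```text
time: 5.6
ee_pos: [549.4, -60.7, 172.5]
eef_rot: [-1.567, -0.008, 2.795]
ft_force: [-0.1, 0.6, -0.8]
grip_width: 0.0
t 5.6 tcp [549.4 -60.7 172.5] rot [-1.567 -0.008  2.795] F [-0.1  0.6 -0.8] grip 0.0 j [ 0.24  0.21 -0.34 -0.   -1.03  0.98]
turn [-0.53 90.16  0.15]
[-65   0 100] [ 459. -179.  121.] [ 4.46  5.21 14.16]
[-60   0  60] [ 462. -170.   82.] [ 4.43  9.11 13.16]
[-60   0  14] [ 464. -164.   37.] [ 4.39 13.68 12.58]
now in deck [ 82.1 -44.6 133.5] F deck [ 0.36  0.33 -0.88]
```

```bash
python3 -m jog '[[0.5,0,1.5,0,8,0],[1,0,3,0,16,0],[1.5,0.5,4.5,0,24,0],[2,0.5,6,0,32,0],[2.5,1,7.5,0,40,0],[3,1,9,0,48,0],[3.5,1.5,10.5,0,56,0],[4,2,12,0,64,0],[4.4,2,13.5,0,72,0],[4.4,2,14.2,0,80,0],[4.4,2,14.2,0,88,0],[4.4,2,14.2,0,90,0]]' 0
python3 - <<'E'
from h import *
from rig import grab_frame
import cv2
f=grab_frame('wrist');cv2.imwrite('pics/w3.png',f['color'][:,:,::-1])
q=pose()
for n,X in dict(sl1=(0,-45,25),sl2=(0,45,25),sltop=(0,0,50),gend=(40,-72,36),g20=(135-95*np.sin(1.4),-72+95*np.cos(1.4),36),boss=(135,-72,44),lip1=(-22,-51,10),lip2=(-22,51,10)).items():print(n,proj(f,deck(q,X)).round(0))
shift([(-60,0,60),(-60,0,14),(-40,0,14)],q[2])
E
```

```text
time: 6.8
ee_pos: [459.3, -179.5, 153.4]
eef_rot: [-1.564, 0.004, 1.218]
ft_force: [-0.6, 0.3, 0.0]
grip_width: 42.8
sl1 [[255. 340.]]
sl2 [[385. 339.]]
sltop [[320. 356.]]
gend [[215. 402.]]
g20 [[239. 403.]]
boss [[219. 530.]]
lip1 [[249. 302.]]
lip2 [[391. 301.]]
t 6.85 tcp [ 459.4 -179.4  153.3] rot [-1.564  0.004  1.219] F [ 0.7  1.  -0.2] grip 42.9 j [ 0.03  0.13 -0.49  0.   -0.96 -0.38]
turn [-0.39 -0.09 -0.23]
[-60   0  60] [ 462. -170.   82.] [1.05 7.11 0.02]
[-60   0  14] [ 464. -164.   37.] [ 1.630e+00  1.167e+01 -1.000e-02]
[-40   0  14] [ 471. -146.   39.] [ 3.61 11.42 -0.  ]
now in deck [-61.5  -0.7 131.8] F deck [ 1.16 -0.34 -0.34]
```

View pics/w3.png

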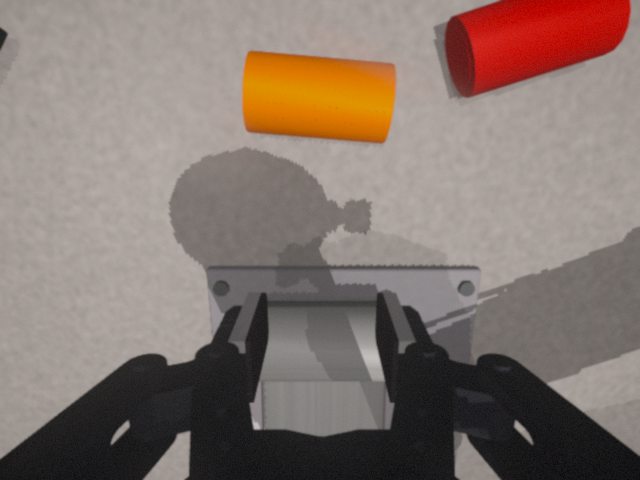

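The wrist view shows the grey sleeve centred between the fingers at (322,340). The orange cylinder (320,95) is clear behind. Descending behind the foot.

```bash
python3 -m jog '[[0.5,4,0,0,0,0],[1,8,0,0,0,0],[1.4,10.5,0,-0.4,0,0],[1.6,11.7,0,-0.4,0,-0.2],[1.6,11.7,0,-0.4,0,-0.2],[1.6,11.7,0,-0.4,0,-0.2]]'
python3 - <<'E'
from h import *
shift([(-40,0,14),(-30,0,14),(40,0,14),(100,0,14),(157,0,14)],pose()[2])
E
```

```text
time: 7.45
ee_pos: [464.3, -164.5, 36.6]
eef_rot: [-1.571, 0.001, 1.22]
ft_force: [0.9, 0.3, 0.4]
grip_width: 42.5
t 7.45 tcp [ 464.3 -164.5   36.6] rot [-1.571e+00  1.000e-03  1.220e+00] F [0.9 0.3 0.4] grip 42.5 j [ 0.06  0.29 -0.63  0.   -0.66 -0.41]
turn [ 0.03 -0.03 -0.04]
[-40   0  14] [ 471. -146.   39.] [ 2.   -0.25  0.02]
[-30   0  14] [ 474. -136.   40.] [ 2.99 -0.37  0.02]
[40  0 14] [498. -71.  49.] [ 9.94 -1.23  0.02]
[100   0  14] [519. -15.  56.] [15.89 -1.96  0.03]
[157   0  14] [538.  38.  63.] [21.55 -2.66  0.03]
now in deck [-60.2  -0.2  14. ] F deck [ 0.65 -0.77  0.37]
```

```bash
python3 -m jog '[[0.6,-0.1,0,0,0,0],[1.2,-0.2,0,0,0,0],[1.7,-0.2,0,0,0,0],[2,-0.3,0,0,0,0],[2.2,-0.3,0,0,0,0],[2.4,-0.3,0,0,0,0],[2.6,-0.3,0,0,0,0],[2.8,-0.4,0,0,0,0],[3,-0.4,0,0,0,0],[3.2,-0.4,0,0,0,0],[3.4,-0.4,0,0,0,0],[3.6,-0.5,0,0,0,0]]'
python3 - <<'E'
from h import *
from rig import grab_frame
import cv2
f=grab_frame('side')['color'][195:355,190:390,::-1]
cv2.imwrite('pics/s4.png',cv2.resize(f,None,fx=4,fy=3.75,interpolation=cv2.INTER_CUBIC))
shift([(-30,0,14),(40,0,14),(157,0,14)],pose()[2])
E
```

```text
time: 8.65
ee_pos: [476.5, -130.6, 41.4]
eef_rot: [-1.571, 0.001, 1.22]
ft_force: [-0.6, -1.2, 0.5]
grip_width: 42.8
t 8.7 tcp [ 476.9 -130.4   41.7] rot [-1.572e+00  1.000e-03  1.220e+00] F [-0.2  0.4 -0.1] grip 42.5 j [ 0.13  0.28 -0.62  0.   -0.67 -0.48]
turn [ 0.04 -0.03 -0.03]
[-30   0  14] [ 474. -136.   40.] [-0.65  0.15  0.03]
[40  0 14] [498. -71.  49.] [ 6.3  -0.71  0.04]
[157   0  14] [538.  38.  63.] [17.91 -2.14  0.04]
now in deck [-23.4  -0.3  14.7] F deck [ 0.29  0.3  -0.15]
```

View pics/s4.png

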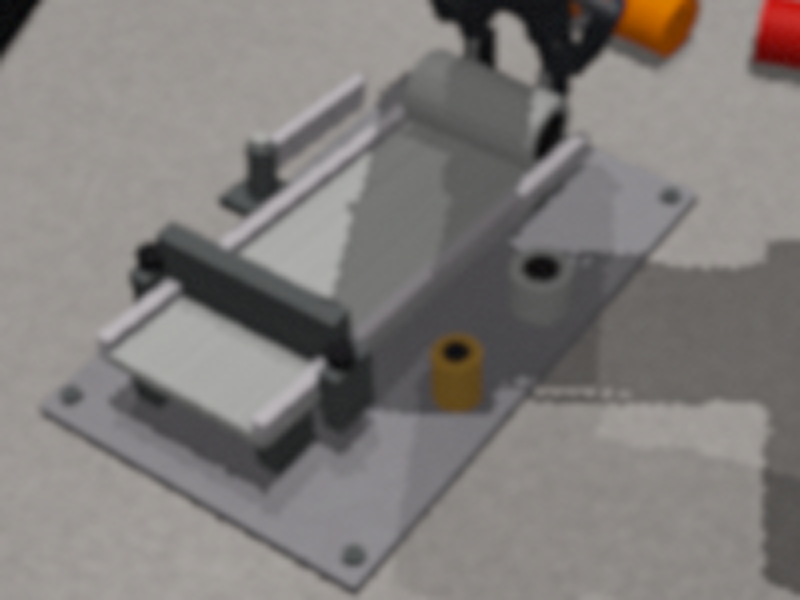

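The side view shows the gate fully open, parallel to the rail from (260,150) to (360,85). The fingers are at the sleeve's back at (480,50) and (555,110). Now a steady push.

```bash
python3 -m jog '[[0.2,0,0,0,0,0],[0.5,-0.1,0,0,0,0],[1,-0.1,0,0,0,0],[1.5,-0.2,0,0,0,0],[2,-0.2,0,0,0,0],[2.5,-0.3,0,0,0,0],[3,-0.4,0,0,0,0],[3.5,-0.4,0,0,0,0],[4,-0.5,0,0,0,0],[4.4,-0.5,0,0,0,0],[4.7,-0.6,0,0,0,0],[4.9,-0.6,0,0,0,0]]'
python3 - <<'E'
from h import *
from rig import grab_frame
import cv2
f=grab_frame('top')['color'][170:320,190:390,::-1]
cv2.imwrite('pics/t5.png',cv2.resize(f,None,fx=4,fy=4,interpolation=cv2.INTER_CUBIC))
shift([(60,0,14),(100,0,14),(157,0,14)],pose()[2])
E
```

```text
time: 9.9
ee_pos: [493.9, -84.0, 47.8]
eef_rot: [-1.572, 0.0, 1.221]
ft_force: [-0.5, -2.1, 1.1]
grip_width: 42.6
t 9.95 tcp [494.  -83.9  47.7] rot [-1.572  0.     1.221] F [ 0.2 -0.2  0. ] grip 42.5 j [ 0.23  0.28 -0.6   0.   -0.69 -0.58]
turn [ 0.06 -0.02 -0.01]
[60  0 14] [505. -52.  51.] [ 3.33 -0.35  0.05]
[100   0  14] [519. -15.  56.] [ 7.3  -0.84  0.05]
[157   0  14] [538.  38.  63.] [12.96 -1.53  0.05]
now in deck [26.5 -0.5 14.6] F deck [-0.08 -0.23  0.05]
```

View pics/t5.png

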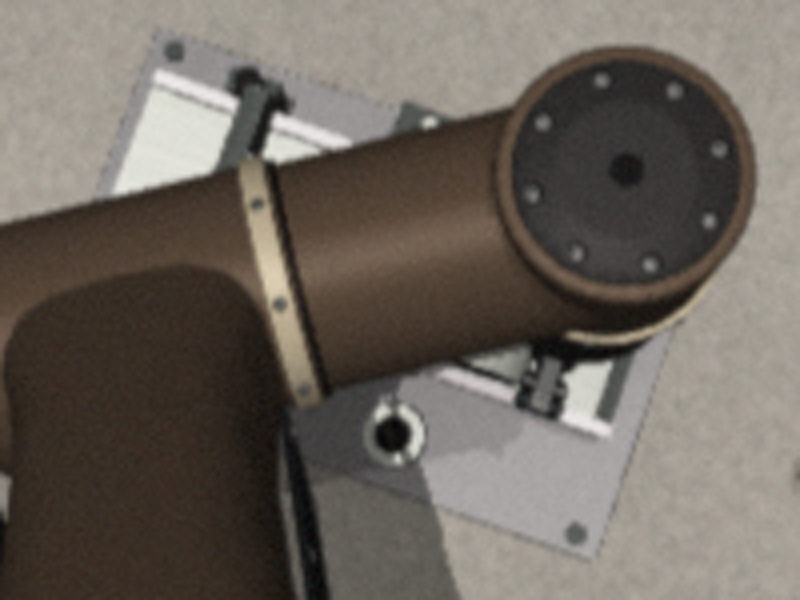

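The top view is occluded by the forearm (it covers (100–700, 50–400)). The side view serves better from here. Continuing.

```bash
python3 -m jog '[[0.2,0,0,0,0,0],[0.5,-0.1,0,0,0,0],[1,-0.1,0,0,0,0],[1.5,-0.2,0,0,0,0],[2,-0.2,0,0,0,0],[2.5,-0.3,0,0,0,0],[3,-0.4,0,0,0,0],[3.5,-0.4,0,0,0,0],[4,-0.5,0,0,0,0],[4.4,-0.5,0,0,0,0],[4.7,-0.6,0,0,0,0],[4.9,-0.6,0,0,0,0]]'
python3 - <<'E'
from h import *
from rig import grab_frame
import cv2
f=grab_frame('side')['color'][195:355,190:390,::-1]
cv2.imwrite('pics/s6.png',cv2.resize(f,None,fx=4,fy=3.75,interpolation=cv2.INTER_CUBIC))
S=pickle.load(open('side.pkl','rb'));q=pose();d=lambda X:np.round((proj(S,deck(q,X))+[0,1.7]-[190,195]+.37)*[4,3.75])[0]
for x in (105,115,125):print(x,d((x,45,50)),d((x,-45,50)),d((x+25,45,25)),d((x+25,-45,25)))
shift([(100,0,14),(157,0,14)],pose()[2])
E
```

```text
time: 11.15
ee_pos: [511.0, -37.6, 53.8]
eef_rot: [-1.572, 0.0, 1.221]
ft_force: [-1.0, -1.9, -0.1]
grip_width: 42.5
105 [465. 184.] [333. 126.] [437. 239.] [306. 178.]
115 [455. 193.] [323. 134.] [427. 248.] [295. 187.]
125 [444. 201.] [312. 142.] [416. 257.] [284. 195.]
t 11.2 tcp [511.2 -37.4  53.8] rot [-1.572 -0.     1.221] F [ 1.  -0.4 -0.2] grip 42.7 j [ 0.31  0.29 -0.57  0.   -0.72 -0.66]
turn [ 0.08 -0.01  0.  ]
[100   0  14] [519. -15.  56.] [ 2.35 -0.23  0.07]
[157   0  14] [538.  38.  63.] [ 8.01 -0.92  0.07]
now in deck [76.4 -0.7 14.6] F deck [-0.04 -1.04 -0.19]
```

View pics/s6.png

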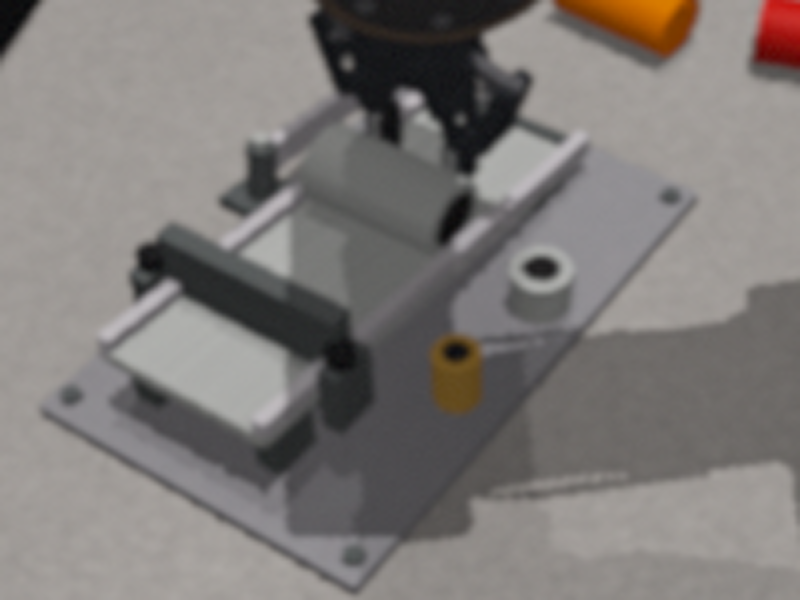

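The side view shows the sleeve square, front edge from (305,178) to (437,240), so its deck x is about 105 mm, with the fingers behind it at (385,135) and (455,155). The gate is still open. Pushing on.

```bash
python3 -m jog '[[0.2,0,0,0,0,0],[0.5,-0.1,0,0,0,0],[1,-0.1,0,0,0,0],[1.5,-0.2,0,0,0,0],[2,-0.2,0,0,0,0],[2.5,-0.3,0,0,0,0],[3,-0.4,0,0,0,0],[3.5,-0.4,0,0,0,0],[4,-0.5,0,0,0,0],[4.5,-0.5,0,0,0,0],[5,-0.6,0,0,0,0],[5.3,-0.6,0,0,0,0]]'
python3 -m jog '[[0.2,0,0,0,0,0],[0.4,-0.1,0,0,0,0],[0.7,-0.1,0,0,0,0],[1,-0.1,0,0,0,0],[1.3,-0.2,0,0,0,0],[1.6,-0.2,0,0,0,0],[1.9,-0.2,0,0,0,0],[2.2,-0.3,0,0,0,0],[2.4,-0.3,0,0,0,0],[2.6,-0.3,0,0,0,0]]'
python3 - <<'E'
from h import *
shift([(166,0,14)],pose()[2])
E
```

```text
time: 12.4
ee_pos: [529.7, 12.9, 59.9]
eef_rot: [-1.572, -0.0, 1.221]
ft_force: [-0.5, -1.7, 1.1]
grip_width: 42.4
time: 13.4
ee_pos: [538.6, 37.5, 63.0]
eef_rot: [-1.572, -0.0, 1.221]
ft_force: [-0.8, -1.0, 0.2]
grip_width: 42.8
t 13.4 tcp [538.6  37.5  63. ] rot [-1.572 -0.     1.221] F [-0.8 -1.   0.2] grip 42.8 j [ 0.43  0.31 -0.5   0.   -0.76 -0.78]
turn [0.09 0.01 0.01]
[166   0  14] [541.  46.  64.] [ 0.92 -0.12  0.07]
now in deck [156.7  -0.8  14. ] F deck [-1.18  0.43  0.35]
```

Now slowly, in small steps with a force reading at each.

```bash
python3 -m jog '[[0.1,0,0,0,0,0],[0.3,0,0,0,0,0],[0.4,-0.1,0,0,0,0],[0.5,-0.1,0,0,0,0],[0.6,-0.1,0,0,0,0],[0.6,-0.1,0,0,0,0]]';
for i in 1 2; do python3 -m jog '[[0.1,0,0,0,0,0],[0.2,0,0,0,0,0],[0.2,0,0,0,0,0]]'; done
python3 - <<'E'
from h import *
shift([(166,0,14)],pose()[2])
E
```

```text
time: 14.0
ee_pos: [540.1, 42.3, 63.9]
eef_rot: [-1.572, 0.001, 1.221]
ft_force: [-1.3, -5.8, 2.2]
grip_width: 42.2
time: 14.3
ee_pos: [539.9, 42.5, 63.9]
eef_rot: [-1.571, 0.004, 1.22]
ft_force: [-1.4, -10.0, 4.1]
grip_width: 42.4
time: 14.6
ee_pos: [539.6, 42.6, 63.8]
eef_rot: [-1.569, 0.007, 1.219]
ft_force: [-0.6, -10.8, 3.8]
grip_width: 42.4
t 14.6 tcp [539.6  42.6  63.8] rot [-1.569  0.007  1.219] F [ -0.6 -10.8   3.8] grip 42.4 j [ 0.44  0.31 -0.49  0.01 -0.77 -0.8 ]
turn [-0.09 -0.08 -0.4 ]
[166   0  14] [541.  46.  64.] [ 0.41 -0.04 -0.  ]
now in deck [161.9   0.   14.1] F deck [-9.81 -3.15  5.04]
```

```bash
python3 - <<'E'
from h import *
from rig import grab_frame,read_state
import cv2
f=grab_frame('side')['color'][195:355,190:390,::-1]
cv2.imwrite('pics/s7.png',cv2.resize(f,None,fx=4,fy=3.75,interpolation=cv2.INTER_CUBIC))
for i in range(6):
    grab_frame('side');s=read_state();print(s['ft_force'].round(1),s['ee_pos'].round(1))
E
```

```text
[ -0.9 -10.4   2.8] [539.7  42.6  63.8]
[-1.  -9.9  2.8] [539.7  42.6  63.8]
[ -1.  -10.9   2.8] [539.6  42.6  63.8]
[ -0.1 -11.2   3.3] [539.6  42.6  63.8]
[-1.4 -9.9  2.5] [539.7  42.6  63.8]
[-1.  -9.7  2.2] [539.7  42.6  63.8]
```

View pics/s7.png

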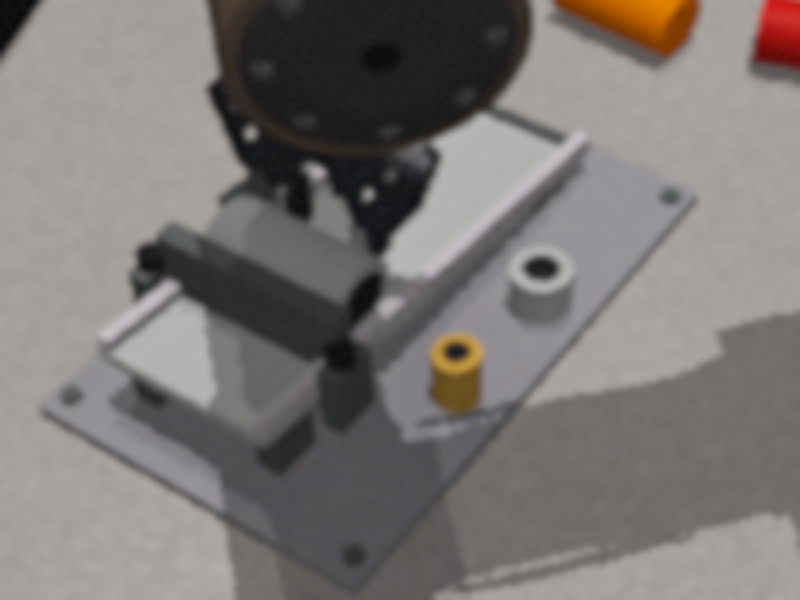

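The side view shows the sleeve lying along the stop plate, end at (365,295), square, with a steady 10 N push. One last look at the gate, from the wrist camera.

```bash
python3 - <<'E'
from h import *
from rig import grab_frame
import cv2
f=grab_frame('wrist');cv2.imwrite('pics/w8.png',f['color'][:,:,::-1]);q=pose()
for g in (1.57,1.3):print(g,proj(f,deck(q,(135-95*np.sin(g),-72+95*np.cos(g),36))).round())
E
```

```text
1.57 [[ 75. -57.]]
1.3 [[161. -45.]]
```

View pics/w8.png

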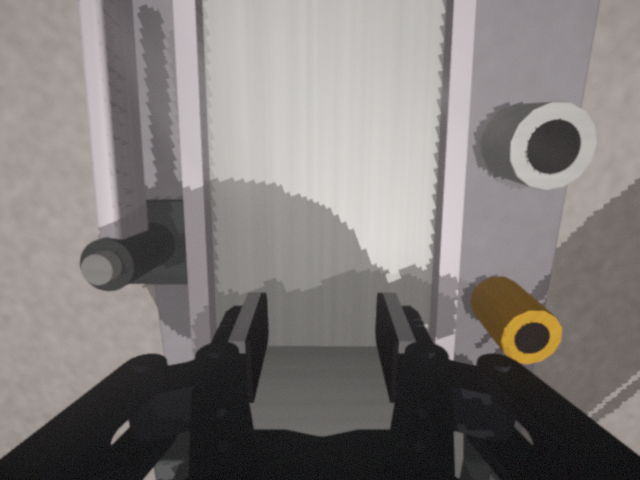

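The wrist view shows the gate bar running from its boss (100,265) straight along outside the rail to (92,0), so it is fully open. The sleeve is square in front of the fingers at (320,385), and the bush and short sleeve are standing.

```bash
python3 -c "
from rig import ticket,read_state
print(read_state()['ft_force'].round(1),read_state()['time']);print(ticket.hand_in())"
```

```text
[ -0.7 -10.1   2.6] 15.0
the job is handed in; nothing more can be done
None
```

The sleeve is at the stop and the gate is open. I handed the job in at 15.0 s with the fingers still pressing the sleeve; no verdict was reported.

**What I did:** I swung the gate open with the closed fingertips until it met its end stop. Then I pushed the grey sleeve up the ramp at about 50 mm/s with two spread fingers, slowing near the top until it met the stop.

**Last checks:**
- **Push:** it held steady at about 10 N. That is firmer than the 2–4 N rolling force, but well under the 40 N limit.
- **Sleeve:** the side view showed it lying square along the stop.
- **Gate:** the wrist view showed it open, alongside the rail.
- **Other things:** the short sleeve and brass bush were standing where they were, and I saw no sign of the others having moved.

**What didn't agree or couldn't be checked:**
- The fingers stopped at deck x = 162 mm, about 4 mm short of the 166 mm I had worked out. I put that down to calibration and fit error.
- The force on the stop itself and the exact gate angle could not be read directly.
- The mid-push picture from the top camera was no use because the forearm blocked it.

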